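# Run the hand-rest board out over the lap and hold it

## Task

On the gem-lapping machine, drive the brass stop pin fully down with the mallet (not with the fingers) and set the mallet back down on the bench. Then slide the hand-rest board out over the machine, without lifting it off the plinth or letting it tip, until its red line lies over the plinth's outer edge with the board square to that edge and central on the plinth. The board would now tip over if left, so finish while still holding it flat on the plinth; leave the pot, bottle and spanner where they are.

Things in the scene. Friction and masses are not known exactly. Their poses are not given: they have to be found in the camera images.
- plinth_edge (a point): Middle of the top outer edge of the grey machine plinth, a fixed flat-topped block 300 mm long (from this edge back along -x), 120 mm wide (y), its top 80 mm above the bench. Site axes: x level, pointing outward over the round lap (the way the board slides), y level along the edge, z up.
- machine: The fixed lapping machine. Origin on the bench 80 mm below plinth_edge, same axes. Beyond the plinth: a round black tray 250 mm across centred 140 mm out along +x, with a bright lap disc whose top is 34 mm (hub 40 mm) above the bench, and a 20 mm thick, 190 mm high mast 285 mm out.
- stop_pin (a joint): Brass stop pin, 14 mm thick, upright in the plinth's top on its centre line, 24 mm behind the outer edge, in the board's way. Value = how far it is driven down in m: 0 standing 18 mm proud of the plinth, 0.018 flush (end stop). It moves straight down against about 5 N of friction and a weak spring (6.5 N at the bottom) and stays where it is left.
- pin_top (a point): Centre of the pin's flat top face (moves down with it).
- board: Loose brown wooden hand-rest board, 0.35 kg, 200 mm long (x), 90 mm wide (y), on the plinth behind the pin. Origin: middle of its underside; +x to its front (outward) end. Two 6 mm runners along its sides under a 10 mm plate (top at 16 mm), so its middle clears the driven pin. A 4 mm steel plate near the front makes it front-heavy: centre of mass about 25 mm ahead of the origin.
- board_mark (a point): Point on the board's underside at the middle of its red line, a 4 mm wide line across the top and both sides of the board, 120 mm behind the front end (20 mm behind the origin). Axes as the board.
- board_grip (a point): Point to grip in the pale wooden block on top of the board's rear part, 65 mm behind the origin and 37 mm above the underside. The block is 50 mm long (x), 28 mm wide (y), from 16 to 46 mm above the underside.
- mallet: Mallet, 0.22 kg, standing on the bench on its round striking face. Yellow upright cylinder head with a steel band, 44 mm across, 70 mm high. Origin: centre of the striking face (its underside); z up along the head. The wooden handle runs level along -x, from the head to 143 mm from the head's axis.
- mallet_grip (a point): Grip point on the mallet's handle, 45 mm from the head's axis along -x and 42 mm above the striking face. The handle is 22 mm wide (y), 20 mm high (z).
- pot: White ceramic pot, 90 mm across, 70 mm high, origin at the centre of its underside. To be left alone.
- bottle: Clear bottle with blue cap, 60 mm across, 160 mm high, origin at the centre of its underside. To be left alone.
- spanner: Steel spanner, 170 mm long, lying on the bench. To be left alone.

How it is judged:
On the way, in this order (a step that is already met when the one before it is completed fails the run):
1. the mallet's face is on the pin and the pin is driven down to within 4 mm of flush (value of joint stop_pin above 0.014 m and horizontal distance between mallet and pin_top below 0.03 m and z of mallet in the frame of plinth_edge below 0.05 m), for 0.1 s.
2. the mallet is back on the bench and let go, before the board is run out (height (world z) of mallet below 0.04 m and contact force between the fingers and mallet below 0.2 N and x of board_mark in the frame of plinth_edge below -0.05 m), for 0.2 s.
At the end, for the whole second after the job is handed in: Board held (finger contact over 1 N), still, flat on the plinth (height within 5 mm, tilt under 0.05 rad), red line within 6 mm of the edge, central within 20 mm, square within 0.1 rad; pin down over 13 mm; mallet resting on the bench, let go (x of board_mark in the frame of plinth_edge between -0.006 and 0.006 m and y of board_mark in the frame of plinth_edge between -0.02 and 0.02 m and z of board_mark in the frame of plinth_edge between -0.004 and 0.005 m and angle between the x axis of board and the x axis of plinth_edge, either way round below 0.1 rad and angle between board's own z axis and vertical below 0.05 rad and contact force between the fingers and board above 1 N and linear speed of board below 0.02 m/s and value of joint stop_pin above 0.013 m and height (world z) of mallet below 0.04 m and contact force between the fingers and mallet below 0.2 N and linear speed of mallet below 0.05 m/s); the arm keeps its last pose, push and grip.
It fails at once if the robot touches the pin itself (contact force between any of the fingers, the arm and stop_pin above 0.5 N).
It fails at once if the board is lifted more than 20 mm off the plinth or drops off it (z of board_mark in the frame of plinth_edge above 0.02 m or z of board_mark in the frame of plinth_edge below -0.02 m).
It fails at once if the board tips by more than 0.15 rad (angle between board's own z axis and vertical above 0.15 rad).
It fails at once if the pot, bottle or spanner is moved more than 30 mm (distance of any of pot, bottle, spanner from where it was at the start of the episode above 0.03 m).
It also fails if it takes over 56 s, if anything falls off the work surface, if the arm or the gripper's body presses on something with over 40 N, if the wrist force passes 120 N, or if a joint passes its speed limit or range.

## Robot

A 6-joint arm with a two-finger parallel gripper is mounted at the origin on the work surface. World frame = base frame: x ahead of the robot, y to its left, z up, the work surface at z = 0. Lengths are in m, angles in rad, forces in N, time in s.
With the tool pointing down it reaches from about 0.35 to 0.775 m from the base axis. Payload 7.3 kg.
Tool frame: the origin (TCP) lies at the centre of the arm's flange, where the gripper is bolted on; the fingertips stand 178 mm ahead of it and the grasp point (between the pads) lies 159 mm ahead of it (tip_extent is the distance from the TCP to the fingertips, in m); z points along the fingers, y is the line along which they close (so a half turn about z gives the same grasp; the last joint's range is limited). The gripper opens to 92 mm and grips with 3 to 60 N. Pads are 19 mm wide; open, the fingers measure 130 mm over their backs; the gripper's body (75 mm by 190 mm) begins 47 mm behind the grasp point.
Start: joints at [-1.414, 0.342, 1.524, -0, 1.275, -0.146], TCP at [0.157, -0.501, 0.405] pointing down, gripper open.
Joint ranges: [-2.53, 2.53], [-0.77, 2.02], [0.04, 2.7], [-1, 4.14], [0.28, 2.66], [-3.11, 3.11]. Speed limits (rad/s): [2.57, 2.57, 3.14, 3.14, 3.14, 3.14].

## Interface

Orientations are given as [roll, pitch, yaw] about the fixed x, y, z axes, in that order (R = Rz(yaw) Ry(pitch) Rx(roll)).
In Python, from cell import * gives the robot as it stands.
- The arm moves only by the tool arm_command, never from a script. Its arguments are lists of equal length, an entry for each row: "xyz": the shift along the world's x, y, z in mm, a list of three; "spin": the turn about the world's z in degrees. In form: {"xyz": [[tx, ty, tz], ...], "spin": [spin, ...]}. A call has 1 to 20 rows; each row shifts and turns the commanded pose from where the row before left it; what a row does not reach is not made up. A row lasts 1/10 s, in which the tool goes at most 50 mm and 8.59 degrees, less where a joint would pass 70% of its speed; a pose out of reach is approached as far as the arm can. A call with a gripper value outside its range is refused whole. "jaw" is the opening, from -1 (shut) to 1 (fully open), set as the call begins (left out, the last holds). The fingers move at their own pace and stop on an object; "squeeze" is the grip in N (left out, the last holds). Time passes only in rows, so rows that do not move let the fingers close. It gives the time, the measured TCP pose, the force, the opening and the grip force at its end, in the units of the state.
- observe(): the state, without advancing time (a new reading comes with each control period).
- read_camera(name): name is "side" or "top" or "wrist"; returns a dict with "img" (384x512x3 uint8, red, green, blue), "depth" (384x512 float32, m along the optical axis (not along the pixel's ray), 0 where there is no reading), "fx", "fy", "cx", "cy" (pixels), "world_from_camera" (4x4, takes a point from camera to world coordinates). Camera axes: x right, y up, looking along -z (the intrinsics and any distortion apply to the point x, -y, -z); pixel columns grow to the right and rows downward; lengths in m; the calibration is good to about 2 mm. A picture is of the moment at which its call begins.
- hand_in(): hands the job in; it is judged then, once.
The state is a dict: "time": time; "qpos": joint angles; "qvel": joint speeds; "joint_efforts": joint torques, N m; "tool_pos": TCP position; "tool_rot": TCP orientation; "contact_force": force on the tool from outside, world axes, zero at the start; "torque": the same for the moment, N m; "opening": finger opening in m; "grip_force": force on a finger pad.
Only numpy, scipy, OpenCV 4.12 (cv2) and the standard library are available. Lean on these libraries where they do the work, as an engineer would, in place of code of your own. Each camera call takes 0.05 s, during which the arm holds its last target. There are 200 camera calls.

## Working session

There is one attempt and no reset: what is moved stays moved. The work goes in short steps, Python scripts to look and compute and a tool call to move; the robot and the scene stay as the last step left them, time stands still between calls to the robot, and variables do not carry over. Pictures are saved under pics/ and viewed, at most 10 in all, crops included, and the job is handed in when it is done.

Besides the shell and the picture viewer there is one more tool, called after "Emit:" as name([rows], argument=value, ...), one row to a line, values as JSON. arm_command: Moves the arm, as the interface text tells. Its arguments: {"type":"object","properties":{"xyz":{"type":"array","items":{"type":"array","items":{"type":"number"}}},"spin":{"type":"array","items":{"type":"number"}},"jaw":{"type":"number"},"squeeze":{"type":"number"}},"required":["xyz","spin"]}

```bash
ls; mkdir -p pics; python3 - <<'E'
from cell import *
import cv2,numpy as np
o=observe();print(o['time'],o['tool_pos'],o['tool_rot'],o['opening'],o['contact_force'])
ims=[]
for n in['top','side']:
    c=read_camera(n);np.savez(f'{n}0.npz',**c);cv2.imwrite(f'pics/{n}0.png',c['img'][:,:,::-1]);print(n,c['fx'],c['cx'],c['cy'],c['world_from_camera'].round(3).tolist(), (c['depth']>0).mean(), [k for k in c])
E
```

```text
pics
0.0 [ 0.15655168 -0.50096725  0.40406827] [-3.14012312e+00 -2.69213390e-04  3.02773408e-01] 0.09155809084505018 [ 0.00104265  0.4457694  -0.64585349]
top 348.0244014166138 251.34492175903932 193.76329224765934 [[0.04, 0.973, -0.226, 0.346], [-0.999, 0.037, -0.016, -0.082], [-0.007, 0.226, 0.974, 1.298], [0.0, 0.0, 0.0, 1.0]] 0.9961802164713541 ['img', 'depth', 'fx', 'fy', 'cx', 'cy', 'world_from_camera']
side 380.00161085995694 255.87475607909738 193.42943791633635 [[-0.738, 0.483, -0.471, 0.059], [-0.675, -0.526, 0.517, 0.543], [0.002, 0.7, 0.714, 0.961], [0.0, 0.0, 0.0, 1.0]] 0.9958597819010416 ['img', 'depth', 'fx', 'fy', 'cx', 'cy', 'world_from_camera']
```

View pics/top0.png

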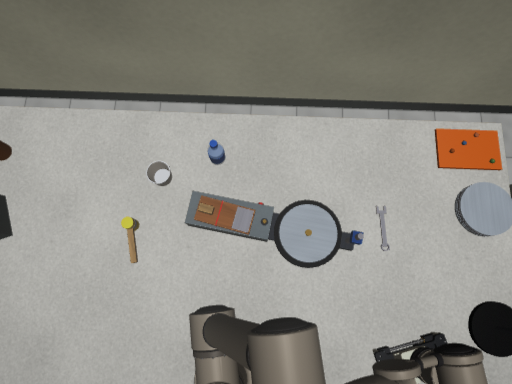

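View pics/side0.png

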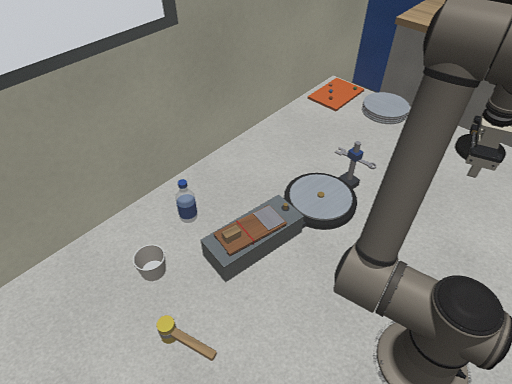

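The top view shows the plinth from (188,207) to (273,222), the pin at (265,221), the lap at (308,233) and the mallet head at (128,223) with its handle down to (133,262). The pot is at (158,173) and the bottle at (216,151).

```bash
cat > h.py <<'E'
import numpy as np,cv2
def cloud(c):
    v,u=np.mgrid[:384,:512];d=c['depth'].astype(float)
    P=np.stack([(u-c['cx'])/c['fx']*d,-(v-c['cy'])/c['fy']*d,-d],-1)
    T=c['world_from_camera'];return P@T[:3,:3].T+T[:3,3]
def ray(c,uv,z):
    uv=np.atleast_2d(np.asarray(uv,float))
    D=np.c_[(uv[:,0]-c['cx'])/c['fx'],-(uv[:,1]-c['cy'])/c['fy'],-np.ones(len(uv))]
    T=c['world_from_camera'];D=D@T[:3,:3].T
    return T[:3,3]+D*((z-T[2,3])/D[:,2])[:,None]
def proj(c,p):
    T=c['world_from_camera'];q=T[:3,:3].T@(np.asarray(p)-T[:3,3])
    return c['cx']-c['fx']*q[0]/q[2],c['cy']+c['fy']*q[1]/q[2]
def rect(p):
    (cx,cy),(w,h),a=cv2.minAreaRect((p[:,:2]*1000).astype(np.float32))
    if w<h:w,h,a=h,w,a+90
    return np.round([cx,cy,w,h,a],1)
E
python3 - <<'E'
from h import *
for n in['top','side']:
    c=dict(np.load(n+'0.npz'));P=cloud(c);hsv=cv2.cvtColor(c['img'],cv2.COLOR_RGB2HSV)
    b=lambda x0,x1,y0,y1:[proj(c,p) for p in()]
    z=P[...,2]; H,S,V=[hsv[...,i].astype(int) for i in range(3)]
    # regions by world xy
    X,Y=P[...,0],P[...,1]
    lab=lambda m:[ (rect(P[l==i]),np.round(np.median(P[l==i],0)*1000),int((l==i).sum())) for l in [cv2.connectedComponents(m.astype(np.uint8))[1]] for i in range(1,l.max()+1) if (l==i).sum()>12]
    wk=(X>0.2)&(X<.75)&(Y>-.45)&(Y<.4)
    print(n);
    for nm,m in dict(yellow=wk&(H>22)&(H<35)&(S>150),brown=wk&(H>5)&(H<20)&(S>90)&(z>.01)&(z<.2),plinth=wk&(z>.07)&(z<.095)&(Y<.2)&(Y>-.2)&(X>.3),red=wk&((H<8)|(H>174))&(S>170),lap=wk&(z>.028)&(z<.045)&(S<60)&(V>130)&(Y<0),).items():
        for r in lab(m): print(nm,*r)
E
```

```text
top
yellow [439.9 154.2 507.6  36.7  72.6] [509. 376.  70.] 101
brown [548.1  29.3 199.4  88.8  76.6] [552.  59.  96.] 966
brown [431.9 357.9 121.6  21.   14.2] [429. 357.  51.] 193
plinth [552.   13.1 300.2 120.2  80.7] [549.   9.  80.] 1757
red [552.5  48.7  81.1   4.  166. ] [552.  48.  95.] 27
lap [ 504.7 -274.3  208.5  206.7  137.2] [ 502. -273.   33.] 2511
side
yellow [516.7 371.7  40.1  22.1  47.3] [523. 367.  69.] 28
brown [546.6  25.7 210.6  92.4  77.1] [544.  55.  95.] 1106
brown [430.4 359.9 120.9  22.2  13.6] [424. 360.  50.] 381
plinth [551.7  14.6 301.7 124.7  80.9] [536.  41.  80.] 2204
lap [ 503.5 -271.3  209.5  208.7   62.2] [ 499. -266.   32.] 2085
```

Emit:
arm_command([
  [35, 36, 0],
  [35, 36, 0],
  [35, 36, 0],
  [35, 36, 0],
  [35, 36, 0],
  [35, 36, 0],
  [35, 36, 0],
  [5, 39, 0],
  [5, 39, 0],
  [5, 39, 0],
  [5, 39, 0],
  [5, 39, 0],
  [5, 39, 0],
  [5, 39, 0],
  [5, 39, 0],
  [5, 39, 0],
  [5, 39, 0],
  [5, 39, 0],
  [5, 39, 0],
  [5, 39, 0],
], spin=[0, 0, 0, 0, 0, 0, 0, 0, 0, 0, 0, 0, 0, 0, 0, 0, 0, -1, -1, -1], jaw=1)

```text
time: 2.1
tool_pos: [0.4654, 0.2585, 0.4044]
tool_rot: [3.141, 0.001, 0.25]
contact_force: [0.5, -0.6, 0.4]
opening: 0.0916
grip_force: 0.0
```

Emit:
arm_command([
  [0, 36, 0],
  [0, 36, 0],
  [0, 36, 0],
  [0, 0, 0],
  [0, 0, 0],
  [0, 0, 0],
], spin=[0, 0, 0, 0, 0, 0])

```text
time: 2.7
tool_pos: [0.4656, 0.3641, 0.4044]
tool_rot: [3.141, 0.001, 0.25]
contact_force: [0.7, 0.1, -1.1]
opening: 0.0918
grip_force: 0.0
```

```bash
cat > look.py <<'E'
from cell import *
from h import *
import sys
c=read_camera('wrist');np.savez(sys.argv[1]+'.npz',**c);cv2.imwrite(f'pics/{sys.argv[1]}.png',c['img'][:,:,::-1])
o=observe();print(o['time'],o['tool_pos'].round(4) if hasattr(o['tool_pos'],'round') else o['tool_pos'],np.degrees(o['tool_rot'][2]).round(2),c['fx'],c['world_from_camera'].round(3).tolist())
E
python3 look.py w1
```

```text
2.75 [0.4657 0.3638 0.4047] 14.28 346.2388817376899 [[0.248, 0.939, 0.237, 0.528], [-0.969, 0.24, 0.062, 0.38], [0.002, -0.245, 0.97, 0.384], [0.0, 0.0, 0.0, 1.0]]
```

View pics/w1.png

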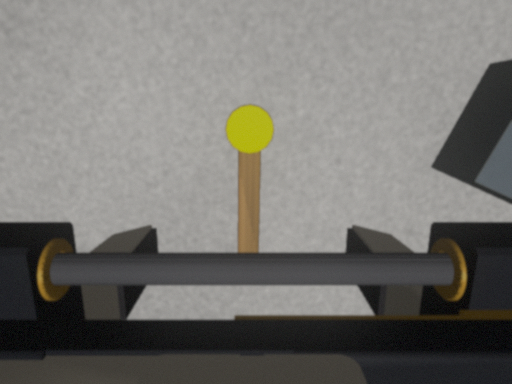

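The wrist view shows the mallet head at about (250,129), with the handle running straight down the image between the fingers.

```bash
cat > mal.py <<'E'
from h import *
import sys
c=dict(np.load(sys.argv[1]));zo=float(sys.argv[2])if len(sys.argv)>2 else 0
hsv=cv2.cvtColor(c['img'],cv2.COLOR_RGB2HSV);H,S,V=[hsv[...,i].astype(int) for i in range(3)]
m=((H>26)&(H<36)&(S>150)&(V>120)).astype(np.uint8)
n,l,st,ce=cv2.connectedComponentsWithStats(m);i=1+st[1:,4].argmax();print(ce[i],st[i])
hd=ray(c,ce[i],.07+zo)[0]*1000
w=((H>8)&(H<22)&(S>70)&(V>60));w[:165]=0;w[250:]=0
mid=[];vs=range(170,248,6)
for v in vs:
    u=np.where(w[v])[0];u=u[(u>150)&(u<350)]
    if len(u)>3: mid.append([(u.min()+u.max())/2,v,len(u)])
mid=np.array(mid);print(mid[[0,-1]])
q=ray(c,mid[:,:2],.052+zo)*1000
d=q[-1]-q[0];print('head',hd.round(1),'ang',np.degrees(np.arctan2(-d[1],-d[0])).round(1),q[0].round(1),q[-1].round(1))
E
python3 mal.py w1.npz
```

```text
[249.25887743 128.72451317] [ 226  105   47   48 1746]
[[249.  170.   21. ]
 [247.5 242.   20. ]]
head [510.1 377.   70. ] ang 13.1 [470.8 367.3  52. ] [398.2 350.4  52. ]
```

Emit:
arm_command([
  [4, 3, -20],
  [0, 0, -30],
  [0, 0, -30],
  [0, 0, -30],
  [0, 0, -30],
  [0, 0, -25],
  [0, 0, -20],
  [0, 0, -12],
  [0, 0, -6],
  [0, 0, 0],
], spin=[-1, 0, 0, 0, 0, 0, 0, 0, 0, 0])

```text
time: 3.75
tool_pos: [0.4697, 0.3674, 0.2016]
tool_rot: [3.141, 0.0, 0.232]
contact_force: [-0.6, 0.7, 0.2]
opening: 0.092
grip_force: 0.0
```

Emit:
arm_command([
  [0, 0, 0],
  [0, 0, 0],
  [0, 0, 0],
  [0, 0, 0],
  [0, 0, 0],
  [0, 0, 0],
  [0, 0, 0],
  [0, 0, 0],
  [0, 0, 0],
  [0, 0, 0],
], spin=[0, 0, 0, 0, 0, 0, 0, 0, 0, 0], jaw=-1, squeeze=60)

```text
time: 4.75
tool_pos: [0.4696, 0.3678, 0.2017]
tool_rot: [3.141, 0.0, 0.233]
contact_force: [0.2, 0.2, -0.4]
opening: 0.0215
grip_force: 60.0
```

Emit:
arm_command([
  [0, 0, 10],
  [0, 0, 25],
  [0, 0, 35],
  [0, 0, 35],
  [0, 0, 35],
  [0, 0, 25],
  [0, 0, 10],
  [0, 0, 0],
], spin=[0, 0, 0, 0, 0, 0, 0, 0])

```text
time: 5.55
tool_pos: [0.4695, 0.3678, 0.3781]
tool_rot: [-3.141, -0.002, 0.233]
contact_force: [-0.5, -0.5, -3.1]
opening: 0.0217
grip_force: 60.0
```

```bash
python3 look.py w2; python3 mal.py w2.npz .175
```

```text
5.6 [0.4693 0.3677 0.3763] 13.35 346.2388817376899 [[0.232, 0.944, 0.235, 0.532], [-0.973, 0.225, 0.056, 0.383], [0.0, -0.242, 0.97, 0.358], [0.0, 0.0, 0.0, 1.0]]
[251.60295395 177.52215465] [  188   114   129   127 12661]
[[251. 242.  57.]
 [251. 242.  57.]]
head [510.7 377.6 245. ] ang -180.0 [481.6 370.9 227. ] [481.6 370.9 227. ]
```

View pics/w2.png

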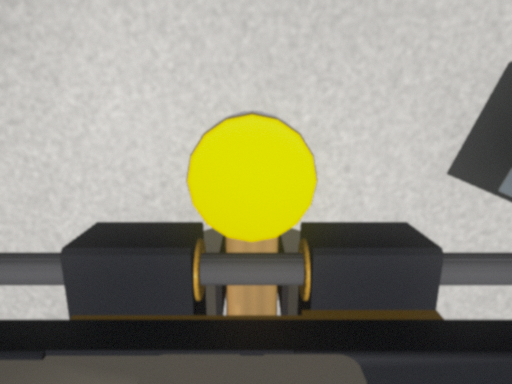

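Emit:
arm_command([
  [2, -20, 0],
  [2, -36, 0],
  [2, -36, 0],
  [2, -36, 0],
  [2, -36, 0],
  [2, -36, 0],
  [2, -36, 0],
  [2, -36, 0],
  [2, -36, 0],
  [2, -36, 0],
  [2, -36, 0],
  [2, -36, 0],
  [-3, -33, 0],
  [0, -25, 0],
  [0, -15, 0],
  [0, 0, -20],
  [0, 0, -20],
  [0, 0, -10],
  [0, 0, -5],
  [0, 0, 0],
], spin=[0, 0, 0, 0, 0, 0, 0, 0, 0, 0, 0, 0, 0, 0, 0, 0, 0, 0, 0, 0])

```text
time: 7.6
tool_pos: [0.4906, -0.1208, 0.3211]
tool_rot: [-3.141, 0.001, 0.233]
contact_force: [0.0, 0.3, -2.6]
opening: 0.0215
grip_force: 60.0
```

```bash
python3 look.py w3; python3 mal.py w3.npz .12; python3 - <<'E'
from cell import *
from h import *
for n in['side','top']:
    c=read_camera(n);np.savez(n+'1.npz',**c)
    if n=='side': s=c['img'][130:280,190:390,::-1]
    else: t=c['img'][150:300,170:370,::-1]
cv2.imwrite('pics/st1.png',cv2.resize(np.hstack([s,t]),None,fx=2,fy=2,interpolation=cv2.INTER_CUBIC))
E
```

```text
7.65 [ 0.4907 -0.1209  0.3218] 13.38 346.2388817376899 [[0.233, 0.943, 0.238, 0.553], [-0.973, 0.225, 0.057, -0.106], [0.0, -0.245, 0.97, 0.3], [0.0, 0.0, 0.0, 1.0]]
[251.79006772 177.70646844] [  187   114   130   128 12847]
[[163.5 170.   10. ]
 [251.5 242.   52. ]]
head [ 531.7 -111.1  190. ] ang 62.3 [523.3 -79.  172. ] [ 502.9 -117.8  172. ]
```

View pics/st1.png

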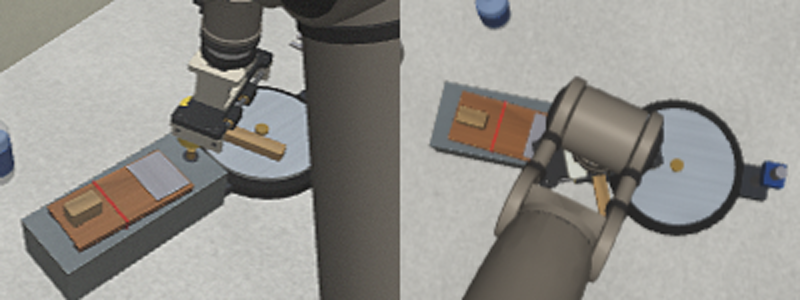

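The mallet head hangs right over the pin, which is just visible at (190,155) in the left crop.

Emit:
arm_command([
  [0, 0, -10],
  [0, 0, -8],
  [0, 0, -4],
  [0, 0, -3],
  [0, 0, -3],
  [0, 0, -3],
  [0, 0, -3],
  [0, 0, -2],
  [0, 0, -2],
  [0, 0, 0],
  [0, 0, 0],
], spin=[0, 0, 0, 0, 0, 0, 0, 0, 0, 0, 0])

```text
time: 8.85
tool_pos: [0.4909, -0.1213, 0.2835]
tool_rot: [3.141, -0.001, 0.233]
contact_force: [-0.1, -0.6, -2.3]
opening: 0.0213
grip_force: 60.0
```

Emit:
arm_command([
  [0, 0, -2],
  [0, 0, -1],
  [0, 0, 0],
  [0, 0, 0],
], spin=[0, 0, 0, 0])

```text
time: 9.25
tool_pos: [0.4908, -0.1213, 0.2815]
tool_rot: [3.14, -0.001, 0.233]
contact_force: [-3.8, -0.2, 6.4]
opening: 0.0221
grip_force: 60.0
```

```bash
python3 look.py w4; python3 mal.py w4.npz .08
```

```text
9.3 [ 0.4908 -0.1213  0.2815] 13.35 346.2388817376899 [[0.232, 0.944, 0.235, 0.553], [-0.973, 0.225, 0.058, -0.106], [0.002, -0.242, 0.97, 0.261], [0.0, 0.0, 0.0, 1.0]]
[251.96420564 178.21816776] [  187   114   131   128 12935]
[[152.5 170.    4. ]
 [251.  242.   47. ]]
head [ 532.1 -111.9  150. ] ang 65.4 [523.  -75.5 132. ] [ 503.4 -118.4  132. ]
```

Emit:
arm_command([
  [0, 0, -1],
  [0, 0, -1],
  [0, 0, 0],
  [0, 0, 0],
], spin=[0, 0, 0, 0])

```text
time: 9.7
tool_pos: [0.4906, -0.1213, 0.2813]
tool_rot: [3.14, -0.002, 0.233]
contact_force: [-9.9, 1.6, 23.0]
opening: 0.0217
grip_force: 60.0
```

Emit:
arm_command([
  [0, 0, 10],
  [0, 0, 25],
  [0, 0, 30],
  [0, 0, 25],
  [0, 0, 10],
  [0, 20, 0],
  [-2, 36, 0],
  [-2, 36, 0],
  [-2, 36, 0],
  [-2, 36, 0],
  [0, 0, 0],
], spin=[0, 0, 0, 0, 0, 0, 0, 0, 0, 0, 0])

```text
time: 10.8
tool_pos: [0.4819, 0.0462, 0.3778]
tool_rot: [-3.14, 0.001, 0.237]
contact_force: [0.2, -0.6, -3.7]
opening: 0.0217
grip_force: 60.0
```

```bash
python3 - <<'E'
from cell import *
from h import *
c=read_camera('side');np.savez('side2.npz',**c)
s=c['img'][160:280,190:350,::-1]
cv2.imwrite('pics/s2.png',cv2.resize(s,None,fx=5,fy=5,interpolation=cv2.INTER_CUBIC))
P=cloud(c);
for q in[(531.6,-111.2),]:
    for n in('side0.npz','side2.npz'):
        P=cloud(dict(np.load(n)));m=np.hypot(P[...,0]-.5316,P[...,1]+.1112)<.02;print(n,m.sum(),(1000*P[m][:,2]).max(),np.median(1000*P[m][:,2]))
E
python3 look.py w5;python3 mal.py w5.npz .175
```

```text
side0.npz 96 98.9764181310443 79.78326768871146
side2.npz 96 83.07812929378943 78.42816359572697
10.9 [0.4824 0.0435 0.378 ] 13.47 346.2388817376899 [[0.236, 0.942, 0.238, 0.545], [-0.972, 0.228, 0.058, 0.06], [0.0, -0.245, 0.97, 0.357], [0.0, 0.0, 0.0, 1.0]]
[251.57355943 177.60464751] [  187   114   130   128 12738]
[[324. 194.  13.]
 [251. 242.  53.]]
head [523.   54.4 245. ] ang -41.3 [519.8  24.8 227. ] [493.9  47.6 227. ]
```

View pics/s2.png

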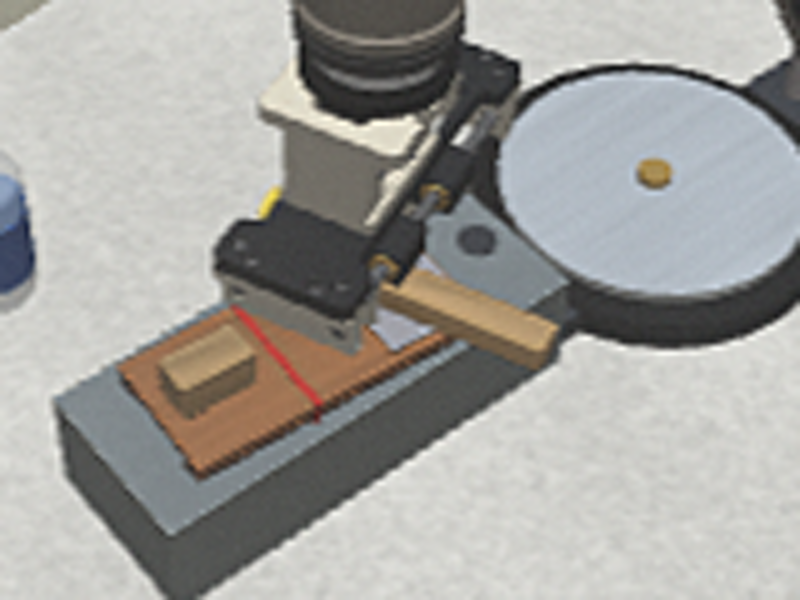

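The pin now shows flush, as a dark disc at (476,240) in the crop. Next I return the mallet.

Emit:
arm_command([
  [0, 20, 0],
  [-2, 35, 0],
  [-2, 35, 0],
  [-2, 35, 0],
  [-2, 35, 0],
  [-2, 35, 0],
  [-2, 35, 0],
  [0, 35, 0],
  [0, 30, 0],
  [0, 18, 0],
  [0, 7, 0],
  [0, 0, -20],
  [0, 0, -35],
  [0, 0, -35],
  [0, 0, -35],
  [0, 0, -25],
  [0, 0, -12],
  [0, 0, -6],
  [0, 0, 0],
  [0, 0, 0],
], spin=[0, 0, 0, 0, 0, 0, 0, 0, 0, 0, 0, 0, 0, 0, 0, 0, 0, 0, 0, 0])

```text
time: 12.9
tool_pos: [0.4712, 0.3629, 0.212]
tool_rot: [-3.141, -0.002, 0.233]
contact_force: [0.1, 0.1, -2.4]
opening: 0.0216
grip_force: 60.0
```

Emit:
arm_command([
  [0, 0, -4],
  [0, 0, -3],
  [0, 0, -2],
  [0, 0, -1],
  [0, 0, 0],
  [0, 0, 0],
], spin=[0, 0, 0, 0, 0, 0])

```text
time: 13.5
tool_pos: [0.4704, 0.3629, 0.2016]
tool_rot: [3.142, -0.0, 0.233]
contact_force: [-3.5, -1.2, 6.1]
opening: 0.0217
grip_force: 60.0
```

Touching the bench, so I open and lift away.

Emit:
arm_command([
  [0, 0, 0],
  [0, 0, 0],
  [0, 0, 0],
  [0, 0, 0],
  [0, 0, 0],
  [0, 0, 0],
  [0, 0, 0],
  [0, 0, 0],
  [0, 0, 0],
  [0, 0, 0],
], spin=[0, 0, 0, 0, 0, 0, 0, 0, 0, 0], jaw=1)

```text
time: 14.5
tool_pos: [0.4705, 0.3628, 0.2008]
tool_rot: [3.142, 0.0, 0.233]
contact_force: [0.2, -0.1, 0.5]
opening: 0.0914
grip_force: 0.0
```

Emit:
arm_command([
  [0, 0, 10],
  [0, 0, 25],
  [0, 0, 35],
  [0, 0, 40],
  [0, 0, 40],
  [0, 0, 30],
  [0, 0, 20],
  [0, -15, 0],
  [5, -30, 0],
  [10, -35, 0],
  [10, -35, 0],
  [10, -35, 0],
  [10, -35, 0],
  [5, -30, 0],
  [0, -20, 0],
  [0, 0, 0],
  [0, 0, 0],
], spin=[0, 0, 0, 0, 0, 0, 0, 7, 7, 7, 7, 7, 7, 7, 7, 7, 0])

```text
time: 16.2
tool_pos: [0.5205, 0.1271, 0.4015]
tool_rot: [3.141, -0.0, 1.332]
contact_force: [-0.3, -0.7, 0.4]
opening: 0.0918
grip_force: 0.0
```

```bash
python3 look.py w6; python3 - <<'E'
from cell import *
from h import *
c=read_camera('top')
P=cloud(c);hsv=cv2.cvtColor(c['img'],cv2.COLOR_RGB2HSV);H,S,V=[hsv[...,i].astype(int) for i in range(3)]
m=(H>22)&(H<35)&(S>150)&(abs(P[...,0]-.51)<.08)&(abs(P[...,1]-.37)<.08);print('mallet',P[m].mean(0),P[m][:,2].max())
E
```

```text
16.25 [0.5204 0.1276 0.4014] 76.17 346.2388817376899 [[0.972, 0.229, 0.056, 0.535], [-0.235, 0.942, 0.238, 0.191], [0.002, -0.245, 0.97, 0.381], [0.0, 0.0, 0.0, 1.0]]
mallet [0.51072358 0.37551425 0.06941166] 0.07460578631855652
```

View pics/w6.png

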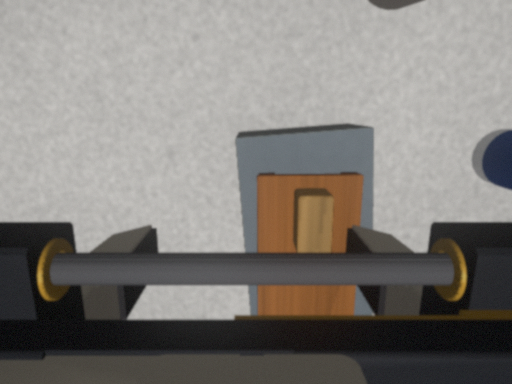

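The view shows the board's rear end between columns 258 and 361, with its rear edge at row 174, and the block at columns 296–332, rows 193–250. The plinth's rear edge is near row 130.

```bash
python3 - <<'E'
from h import *
c=dict(np.load('w6.npz'));hsv=cv2.cvtColor(c['img'],cv2.COLOR_RGB2HSV);H,S,V=[hsv[...,i].astype(int) for i in range(3)]
P=cloud(c)
print(hsv[185,305-30],hsv[220,315],hsv[220,250],hsv[200,315])
def line(rows,lo,hi,z,test,side):
    pts=[]
    for v in rows:
        u=[x for x in range(lo,hi) if test(v,x)]
        if u: pts.append([(min(u)-.5) if side<0 else max(u)+.5,v])
    q=ray(c,pts,z)*1000
    k=np.polyfit(q[:,1],q[:,0],1);r=q[:,0]-np.polyval(k,q[:,1])
    return k,r.std(),q[0].round(1),q[-1].round(1)
isw=lambda v,x:S[v,x]>120 and 4<H[v,x]<25
for s in(-1,1):
    k,r,a,b=line(range(182,222,2),245,375,.096,isw,s);print('board',s,90-np.degrees(np.arctan(k[0])),r,a,b)
# block via depth
m=(P[...,2]>.115)&(P[...,2]<.14)&(np.mgrid[:384,:512][0]<252)&(np.mgrid[:384,:512][1]<345)&(np.mgrid[:384,:512][1]>280)
print('block',m.sum(),rect(P[m]),P[m][:,:2].min(0),P[m][:,:2].max(0), np.median(P[m][:,2]))
m=(P[...,2]>.088)&(P[...,2]<.105);u=np.mgrid[:384,:512]
m&=(S>100)&(u[0]<250)&(u[1]>250)&(u[1]<365);print('boardrear',rect(P[m]),'maxy',P[m][:,1].max())
m=(P[...,2]>.07)&(P[...,2]<.088)&(u[0]<245)&(u[1]>225)&(u[1]<385)&(S<100);print('plinthtop',rect(P[m]),np.median(P[m][:,2]))
a=u[0][m];
for v in(140,160,180,200):
    x=np.where(m[v])[0]; print(v,ray(c,[[x.min()-.5,v],[x.max()+.5,v]],.08)[:,:2].round(4).tolist())
v=[np.where(m[:,x])[0].min()-.5 for x in(250,280,310,340,365)];print(ray(c,list(zip((250,280,310,340,365),v)),.08)[:,:2].round(4).tolist())
E
```

```text
[ 13 158 145] [ 17 127 149] [105  26 119] [ 18 127 151]
board -1 76.63904949707518 7.433241552588482e-14 [526.1 130.5  96. ] [518.4  97.8  96. ]
board 1 77.32356965587987 0.23061522442898003 [611.2 109.9  96. ] [604.1  77.   96. ]
block 2152 [562.7  93.2  47.4  28.2  77.1] [0.54385824 0.06792044] [0.58076163 0.11821796] 0.12536417427731156
boardrear [562.5  93.   88.8  67.4 166.7] maxy 0.13526664018687728
plinthtop [566.6 111.2 119.9  99.6 170.9] 0.07954397398783
140 [[0.5149, 0.1677], [0.6314, 0.1395]]
160 [[0.5124, 0.1505], [0.6288, 0.1223]]
180 [[0.5097, 0.1328], [0.6261, 0.1046]]
200 [[0.507, 0.1146], [0.6225, 0.0866]]
[[0.5288, 0.1683], [0.5542, 0.1639], [0.5798, 0.1603], [0.605, 0.156], [0.6261, 0.1526]]
```

Emit:
arm_command([
  [14, -11, 0],
  [14, -11, 0],
  [14, -12, 0],
  [0, 0, -20],
  [0, 0, -30],
  [0, 0, -30],
  [0, 0, -20],
  [0, 0, -12],
  [0, 0, -7],
  [0, 0, -4],
  [0, 0, 0],
  [0, 0, 0],
], spin=[1, 0, 0, 0, 0, 0, 0, 0, 0, 0, 0, 0])

```text
time: 17.5
tool_pos: [0.5628, 0.0939, 0.2786]
tool_rot: [3.14, -0.0, 1.35]
contact_force: [-0.6, -0.1, 0.2]
opening: 0.0919
grip_force: 0.0
```

Emit:
arm_command([
  [0, 0, 0],
  [0, 0, 0],
  [0, 0, 0],
  [0, 0, 0],
  [0, 0, 0],
  [0, 0, 0],
  [0, 0, 0],
  [0, 0, 0],
  [0, 0, 0],
  [0, 0, 0],
], spin=[0, 0, 0, 0, 0, 0, 0, 0, 0, 0], jaw=-1, squeeze=50)

```text
time: 18.5
tool_pos: [0.5626, 0.0938, 0.2777]
tool_rot: [3.141, -0.0, 1.35]
contact_force: [0.4, -0.1, -0.8]
opening: 0.0277
grip_force: 50.0
```

Emit:
arm_command([
  [0, 0, -1],
  [0, 0, 0],
  [0, 0, 0],
], spin=[0, 0, 0])

```text
time: 18.8
tool_pos: [0.5625, 0.0938, 0.2777]
tool_rot: [3.141, -0.0, 1.35]
contact_force: [-1.9, -1.2, 6.4]
opening: 0.0278
grip_force: 50.0
```

Emit:
arm_command([
  [-2, -8, 0],
  [-2, -12, 0],
  [-2, -14, 0],
  [-2, -14, 0],
  [-2, -14, 0],
  [-2, -14, 0],
  [-2, -14, 0],
  [-2, -14, 0],
  [-2, -14, 0],
  [-2, -14, 0],
  [-2, -10, 0],
  [-2, -8, 0],
  [0, 0, 0],
  [0, 0, 0],
], spin=[0, 0.4, 0.4, 0.4, 0.4, 0.4, 0.4, 0.4, 0.4, 0.3, 0, 0, 0, 0])

```text
time: 20.2
tool_pos: [0.5387, -0.0567, 0.2777]
tool_rot: [3.14, 0.001, 1.41]
contact_force: [-0.0, -3.2, 6.3]
opening: 0.028
grip_force: 50.0
```

```bash
python3 look.py w7; python3 - <<'E'
from cell import *
from h import *
s=read_camera('side');t=read_camera('top');np.savez('side3.npz',**s);np.savez('top3.npz',**t)
im=np.hstack([s['img'][140:290,190:390],t['img'][150:300,170:370]])[:,:,::-1]
cv2.imwrite('pics/st3.png',cv2.resize(im,None,fx=2,fy=2,interpolation=cv2.INTER_CUBIC))
E
```

```text
20.25 [ 0.5387 -0.0567  0.2777] 80.81 346.2388817376899 [[0.987, 0.154, 0.036, 0.548], [-0.159, 0.957, 0.243, 0.008], [0.003, -0.246, 0.969, 0.257], [0.0, 0.0, 0.0, 1.0]]
```

View pics/st3.png

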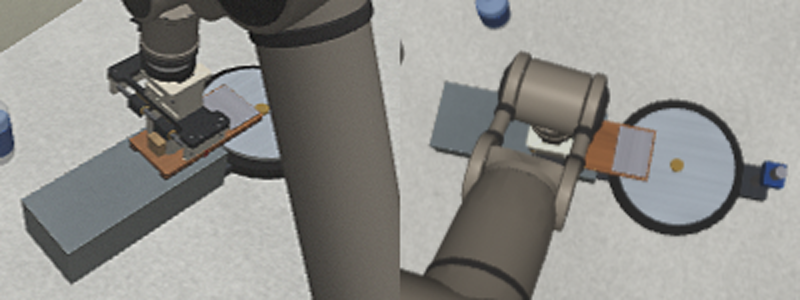

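View pics/w7.png

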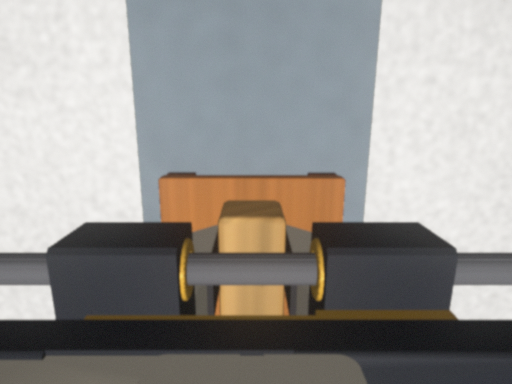

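The board has followed the gripper. Its rear edge is at row 174 in the wrist view and its front end shows over the lap in the top crop, near (652,155). Both side edges look parallel to the plinth.

```bash
cat > bd.py <<'E'
from h import *
import sys
E=np.array([526.8,-135.]);a=np.radians(80.8);d=np.array([np.cos(a),np.sin(a)]);n=np.array([d[1],-d[0]])
def pf(p): p=np.atleast_2d(p)[:,:2]-E;return np.c_[-p@d,p@n].round(1)
w=dict(np.load(sys.argv[1]));t=dict(np.load(sys.argv[2]))
g=lambda c:[x.astype(int) for x in cv2.split(cv2.cvtColor(c['img'],cv2.COLOR_RGB2HSV))]
H,S,V=g(w);m=(S>120)&(H<25)
cols=[170,180,190,200,215,290,300,320,335];r=[np.where(m[165:225,u])[0].min()+164.5 for u in cols]
print('rear rows',r);print(pf(ray(w,list(zip(cols,r)),.096)*1000).tolist())
for v in(185,195,205,212):
    u=np.where(m[v,130:380])[0]+130;print('sides',pf(ray(w,[[u.min()-.5,v],[u.max()+.5,v]],.096)*1000).tolist())
H,S,V=g(t);P=cloud(t);q=(P.reshape(-1,3)[:,:2]*1000-E);x=(-q@d).reshape(384,512);y=(q@n).reshape(384,512)
m=(P[...,2]>.085)&(P[...,2]<.108)&(x>20)&(x<135)&(abs(y)<70)
print('front pts',m.sum(),'max x',[x[m&(abs(y-k)<5)].max().round(1) for k in(-35,-20,0,20,35) if (m&(abs(y-k)<5)).any()],'y',y[m].min(),y[m].max(),'z',np.median(P[m][:,2]))
v,u=np.where(m);R=pf(ray(t,np.c_[u,v],.096)*1000);print('ray max x',R[:,0].max(),R[:,1].min(),R[:,1].max())
e=(P[...,2]>.075)&(P[...,2]<.085)&(abs(y)<65)&(x<20);print('edge',x[e].max(), np.sort(x[e])[-8:].round(1))
E
python3 bd.py w7.npz top3.npz
```

```text
rear rows [np.float64(175.5), np.float64(175.5), np.float64(174.5), np.float64(176.5), np.float64(176.5), np.float64(176.5), np.float64(176.5), np.float64(175.5), np.float64(176.5)]
[[-113.1, -39.8], [-113.1, -35.1], [-113.6, -30.3], [-112.6, -25.7], [-112.6, -18.6], [-112.6, 17.0], [-112.6, 21.7], [-113.1, 31.2], [-112.7, 38.3]]
sides [[-108.5, -45.1], [-108.5, 42.6]]
sides [[-103.6, -45.4], [-103.6, 42.9]]
sides [[-98.6, -45.2], [-98.6, 42.8]]
sides [[-95.0, -45.4], [-95.1, 42.5]]
front pts 502 max x [np.float64(87.0), np.float64(85.9), np.float64(85.6), np.float64(85.7), np.float64(86.5)] y -45.49164213531566 44.34983501580834 z 0.09829726800625127
ray max x 87.0 -46.1 44.0
edge -0.5703418623598195 [-3.3 -2.6 -2.5 -2.  -1.8 -1.2 -1.2 -0.6]
```

Emit:
arm_command([
  [-1, -5, 0],
  [-1, -8, 0],
  [-1, -8, 0],
  [-1, -6, 0],
  [-1, -4, 0],
  [0, -2, 0],
  [0, 0, 0],
  [0, 0, 0],
  [0, 0, 0],
  [0, 0, 0],
], spin=[0, 0, 0, 0, 0, 0, 0, 0, 0, 0])

```text
time: 21.35
tool_pos: [0.5338, -0.0885, 0.2777]
tool_rot: [3.14, -0.001, 1.411]
contact_force: [1.2, 5.1, 6.4]
opening: 0.0278
grip_force: 50.0
```

```bash
python3 look.py w8; python3 - <<'E'
from cell import *
from h import *
s=read_camera('side');t=read_camera('top');np.savez('side4.npz',**s);np.savez('top4.npz',**t)
im=np.hstack([s['img'][140:290,190:390],t['img'][150:300,170:370]])[:,:,::-1]
cv2.imwrite('pics/st4.png',cv2.resize(im,None,fx=2,fy=2,interpolation=cv2.INTER_CUBIC))
P=cloud(t);hsv=cv2.cvtColor(t['img'],cv2.COLOR_RGB2HSV)
m=(hsv[...,0]>22)&(hsv[...,0]<35)&(hsv[...,1]>150)&(abs(P[...,0]-.51)<.08)&(abs(P[...,1]-.37)<.08);print('mallet',P[m].mean(0))
E
python3 bd.py w8.npz top4.npz
```

```text
21.4 [ 0.5338 -0.0885  0.2778] 80.83 346.2388817376899 [[0.987, 0.154, 0.036, 0.543], [-0.158, 0.957, 0.241, -0.024], [0.003, -0.244, 0.97, 0.257], [0.0, 0.0, 0.0, 1.0]]
mallet [0.51078075 0.3714783  0.06950725]
rear rows [np.float64(176.5), np.float64(174.5), np.float64(174.5), np.float64(176.5), np.float64(176.5), np.float64(176.5), np.float64(176.5), np.float64(175.5), np.float64(176.5)]
[[-80.7, -39.6], [-81.6, -34.8], [-81.6, -30.1], [-80.7, -25.4], [-80.7, -18.3], [-80.7, 17.2], [-80.7, 22.0], [-81.2, 31.4], [-80.8, 38.6]]
sides [[-76.6, -44.9], [-76.6, 42.9]]
sides [[-71.6, -45.2], [-71.7, 43.2]]
sides [[-66.7, -45.0], [-66.7, 54.7]]
sides [[-63.1, -45.2], [-63.2, 55.0]]
front pts 700 max x [np.float64(118.3), np.float64(116.7), np.float64(117.9), np.float64(117.2), np.float64(118.5)] y -45.041915543612795 45.154663211213915 z 0.09733191878031533
ray max x 118.9 -45.9 44.7
edge -1.1796158121178368 [-94.3 -93.3 -92.7 -90.7 -89.9 -89.4 -85.1  -1.2]
```

View pics/st4.png

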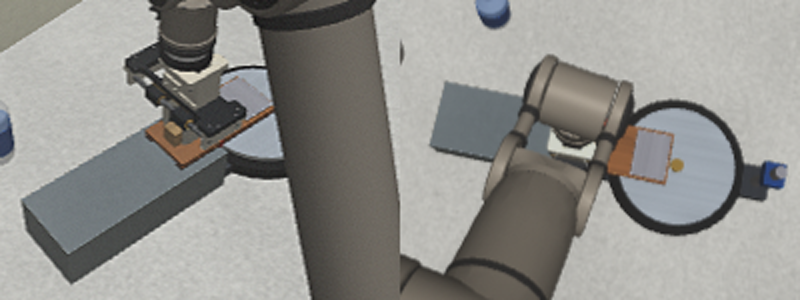

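The board is square and flat, with the red line about 1 mm short of the edge. A small final nudge will close that.

Emit:
arm_command([
  [0, -1, 0],
  [0, -1, 0],
  [0, 0, 0],
  [0, 0, 0],
  [0, 0, 0],
  [0, 0, 0],
], spin=[0, 0, 0, 0, 0, 0])

```text
time: 22.1
tool_pos: [0.5338, -0.0901, 0.2778]
tool_rot: [3.14, -0.002, 1.411]
contact_force: [-0.3, 6.7, 7.4]
opening: 0.0276
grip_force: 50.0
```

```bash
python3 - <<'E'
from cell import *
o=observe();print(o['tool_pos'],o['grip_force'],o['contact_force'],abs(o['qvel']).max())
print(hand_in())
E
```

```text
[ 0.53380468 -0.09011927  0.27781554] 50.00733554363251 [-0.29859619  6.6673593   7.44990519] 0.0010775912217205136
the job is handed in; nothing more can be done
None
```

I handed in the job at about 22 s; the hand-in returned no verdict. By my measurements the pin is flush, the mallet is back on the bench, and the board is gripped flat and square with its red line within about 1 mm of the plinth edge.

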